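# Build up a slip-ring stack on a cable-reel spindle

### The arm

A 6-joint arm with a two-finger parallel gripper is mounted at the origin on the work surface. World frame = base frame: x ahead of the robot, y to its left, z up, the work surface at z = 0. Lengths are in mm, angles in rad, forces in N, time in s.
With the tool pointing down it reaches from about 250 to 850 mm from the base axis. Payload 12.5 kg.
Tool frame: the origin (TCP) lies on the centre line of the jaws, within the pads' length; the fingertips stand 22 mm ahead of it and the grasp point (between the pads) lies 3 mm ahead of it; z points along the fingers, y is the line along which they close (so a half turn about z gives the same grasp; the last joint's range is limited). The gripper opens to 93 mm and grips with 3 to 60 N. Pads are 15 mm wide; open, the fingers measure 128 mm over their backs; the gripper's body (75 mm by 188 mm) begins 65 mm behind the grasp point.
Start: joints at [1.204, 0.351, 1.652, -0, 1.139, -0.085], TCP at [152.915, 528.301, 240.633] pointing down, gripper open.
Joint ranges: [-2.75, 2.75], [-0.79, 2.1], [0.01, 2.65], [-1.57, 4.71], [0.07, 3.14], [-2.87, 2.87]. Speed limits (rad/s): [2.22, 2.22, 2.79, 3.14, 3.14, 3.14].

### API

Orientations are given as a 3x3 rotation matrix whose columns are the frame's x, y, z axes.
In Python, from plant import robot, imaging gives the robot as it stands.
- The arm moves only by the tool carry_out, never from a script. Its argument "deltas" is text: rows parted by semicolons, each of 4 numbers parted by spaces: the shift along the tool's x, y, z in mm, then the turn about the tool's z in rad. A call has 1 to 8 rows; each row is the pose to reach, as a shift and turn from the pose commanded when the call began, along the tool's axes at that moment; what a row does not reach only later rows make up. A row lasts 1/8 s, in which the tool goes at most 62.5 mm and 10.7 degrees, less where a joint would pass 70% of its speed; a pose out of reach is approached as far as the arm can. A call with a gripper value outside its range is refused whole. "claw" is the finger opening in mm, from 0 to 93, set as the call begins (left out, the last holds). The fingers move at their own pace and stop on an object; "squeeze" is the grip in N (left out, the last holds). Time passes only in rows, so rows that repeat a pose let the fingers close. It gives the time, the measured TCP pose, the force, the opening and the grip force at its end, in the units of the state.
- robot.state(): the state, without advancing time (a new reading comes with each control period).
- imaging.read_camera(name): name is "scene" or "top"; returns a dict with "color" (420x560x3 uint8, blue, green, red), "depth" (420x560 float32, mm along the optical axis (not along the pixel's ray), 0 where there is no reading), "fx", "fy", "cx", "cy" (pixels), "k1" (the pictures are not rectified: a ray, as slopes to the right and down, at radius r is drawn at 1 + k1 r^2 times it, then the intrinsics apply), "camera_from_world" (4x4, takes a point from world to camera coordinates). Camera axes: x right, y down, z forward; pixel columns grow to the right and rows downward; lengths in mm; the calibration is good to about 2 mm. A picture is of the moment at which its call begins.
- robot.job_done(): hands the job in; it is judged then, once.
The state is a dict: "t": time; "q": joint angles; "qd": joint speeds; "effort": joint torques, N m; "ee_pos": TCP position; "orientation": TCP orientation; "contact_force": force on the tool from outside, world axes, zero at the start; "wrist_torque": the same for the moment, N m; "finger_gap": finger opening in mm; "finger_force": force on a finger pad.
Only numpy, scipy, OpenCV 4.12 (cv2) and the standard library are available. Lean on these libraries where they do the work, as an engineer would, in place of code of your own. Each camera call takes 0.05 s, during which the arm holds its last target. There are 200 camera calls.

### The job

First thread the red flanged bush, flange down, onto the spindle of the cable-reel hub until it is fully home on the hub's seat. Then take the copper ring, which stands on edge in the blue tray, lay it flat on the green mat and let go of it, and after that pick it up again and thread it down the spindle until it sits flush on the bush. Lower both pieces rather than letting them drop down the spindle, and leave the other rings, the tools and everything else on the bench where they are.

Things in the scene. Friction and masses are not known exactly. Their poses are not given: they have to be found in the camera images.
- reel_hub: cable-reel hub fixed to the bench: a black disc 140 mm across, 7 mm thick, with an aluminium seat face 92 mm across on it (its top 10 mm above the bench) and an upright steel spindle in the middle. Origin at the centre of its underside on the bench, z up
- seat (a point): centre of the hub's seat face, 10 mm above the bench, on the spindle's axis; its z points up the spindle. The spindle is 29 mm in diameter and rises 62 mm above this point; its last 8 mm taper to 18 mm
- bush: red plastic flanged bush, about 0.12 kg, standing on the bench flange down: flange 84 mm across and 6 mm thick, above it a hub 52 mm in outside diameter, 34 mm high in all, bore 32.6 mm right through. Origin at the centre of the flange's underside, z up along the bore; round, so its yaw does not matter
- copper_ring: copper ring, about 0.5 kg, 64 mm outside diameter, 32.6 mm bore, 24 mm thick; origin at its centre, z along the bore axis. It starts on edge in one of the tray's three cradles (which one varies), its axis level and along the tray's x, its centre 37 mm above the bench
- steel_ring: plain grey steel ring on edge in another cradle, not wanted, same size as the copper one: 64 mm outside diameter, 32.6 mm bore, 24 mm thick; origin at its centre, z along the bore axis. 
- black_ring: black plastic ring on edge in the third cradle, not wanted, same size as the copper one: 64 mm outside diameter, 32.6 mm bore, 24 mm thick; origin at its centre, z along the bore axis. 
- tray: blue plastic tray fixed to the bench; walls 47 mm high, 5 mm thick, floor 5 mm thick. Its x runs along the row of cradles; the cradles are at x = -62, 0 and +62 mm, y = 0. The rings' compartment spans x +-120 mm, y -85 to +90 mm inside; beyond it (y 95 to 150 mm) lies a compartment of stock that is lower than the walls. Cradle ribs are 4 mm high. Origin on the bench under the middle cradle
- mat: green mat fixed to the bench, 150 x 150 mm, 3 mm thick. Origin at the centre of its underside, z up
- bottle: white squeeze bottle, 64 mm across, 170 mm tall, a bystander; origin at the centre of its underside
- screwdriver: yellow-handled screwdriver, 200 mm long, a bystander lying on the bench, handle to its -x; origin under its middle
- junction_box: grey junction box 90 x 90 x 45 mm, a bystander; origin at the centre of its underside
- drill: orange and black cordless driver lying on its side, 64 mm high, about 190 x 215 mm, a bystander; origin on the bench under the middle of its motor barrel, which lies along its x; handle and battery extend 185 mm to its -y
Mind the look-alikes: they are no part of the job. Of the things that look like the copper_ring, the larger one is meant.

How it is judged (in metres and radians):
On the way, in this order (a step that is already met when the one before it is completed fails the run):
1. the red bush is fully home on the hub's seat, flange down (horizontal distance between bush and seat below 0.004 m and z of bush in the frame of seat between -0.003 and 0.003 m and angle between bush's own z axis and vertical below 0.06 rad), for 0.2 s.
2. the copper ring lies flat on the green mat, at rest and let go (x of copper_ring in the frame of mat between -0.07 and 0.07 m and y of copper_ring in the frame of mat between -0.07 and 0.07 m and z of copper_ring in the frame of mat between 0.011 and 0.019 m and angle between the z axis of copper_ring and the z axis of mat, either way round below 0.1 rad and contact force between the fingers and copper_ring below 0.1 N and linear speed of copper_ring below 0.03 m/s), for 0.2 s.
At the end, for the whole second after the job is handed in: bush on the spindle flange down, underside within 3 mm of the seat, upright within 0.06 rad; copper ring above it, underside within 3 mm of 34 mm above the seat (flush on the bush), level within 0.06 rad; both within 4 mm of the spindle axis and at rest (all of step 1 and horizontal distance between copper_ring and seat below 0.004 m and z of copper_ring in the frame of seat between 0.043 and 0.049 m and angle between the z axis of copper_ring and the z axis of reel_hub, either way round below 0.06 rad and linear speed of each of bush, copper_ring below 0.02 m/s); the robot touches nothing.
It fails at once if the bush or the copper ring drops down the spindle (faster than 0.5 m/s while on it) ((horizontal distance between bush and seat below 0.012 m and z of bush in the frame of seat below 0.062 m and linear speed of bush above 0.5 m/s) or (horizontal distance between copper_ring and seat below 0.012 m and z of copper_ring in the frame of seat below 0.074 m and linear speed of copper_ring above 0.5 m/s)).
It fails at once if the steel or the black ring is moved by more than 30 mm (distance of any of steel_ring, black_ring from where it was at the start of the episode above 0.03 m).
It fails at once if a bystander (bottle, screwdriver, junction box or cordless driver) is moved by more than 30 mm (distance of any of bottle, screwdriver, junction_box, drill from where it was at the start of the episode above 0.03 m).
It also fails if it takes over 64 s, if anything falls off the work surface, if the arm or the gripper's body presses on something with over 40 N, if the wrist force passes 120 N, or if a joint passes its speed limit or range.

## Working session

There is one attempt and no reset: what is moved stays moved. The work goes in short steps, Python scripts to look and compute and a tool call to move; the robot and the scene stay as the last step left them, time stands still between calls to the robot, and variables do not carry over. Pictures are saved under pics/ and viewed, at most 10 in all, crops included, and the job is handed in when it is done.

Besides the shell and the picture viewer there is one more tool, called as name(argument=value, ...), one argument or row to a line, values as JSON. carry_out: Moves the arm, as the interface text tells. Its arguments: {"type":"object","properties":{"deltas":{"type":"string"},"claw":{"type":"number"},"squeeze":{"type":"number"}},"required":["deltas"]}

```bash
mkdir -p pics; ls
cat > h.py <<'E'
import numpy as np, cv2
from plant import robot, imaging
def snap(n):
    return imaging.read_camera(n)
def ray(c,px):
    K=np.array([[c["fx"],0,c["cx"]],[0,c["fy"],c["cy"]],[0,0,1]],float)
    d=(np.atleast_2d(px)-[c["cx"],c["cy"]])/[c["fx"],c["fy"]]
    u=d.copy()
    for _ in range(20): u=d/(1+c["k1"]*(u**2).sum(1,keepdims=True))
    T=np.array(c["camera_from_world"]); R=T[:3,:3]
    return -R.T@T[:3,3], np.c_[u,np.ones(len(u))]@R, u
def onplane(c,px,z):
    o,d,_=ray(c,px); return o+d*((z-o[2])/d[:,2])[:,None]
def cloud(c):
    h,w=c["depth"].shape; v,u=np.mgrid[:h,:w]
    o,d,_=ray(c,np.c_[u.ravel(),v.ravel()].astype(float))
    return (o+d*c["depth"].ravel()[:,None]).reshape(h,w,3)
def project(c,P):
    T=np.array(c["camera_from_world"]); p=np.atleast_2d(P)@T[:3,:3].T+T[:3,3]; u=p[:,:2]/p[:,2:]
    u=u*(1+c["k1"]*(u**2).sum(1,keepdims=True)); return u*[c["fx"],c["fy"]]+[c["cx"],c["cy"]]
E
python3 - <<'E'
from h import *
a=snap("top");b=snap("scene")
for n,c in(("top",a),("scene",b)):
    cv2.imwrite(f"pics/{n}0.png",c["color"]); o,d,_=ray(c,[[280,210]]);print(n,o,d,c["fx"],c["k1"])
    np.savez(f"{n}0.npz",**c)
print(robot.state())
E
```

```text
pics
top [ 429.60997902 -123.03031324 1089.76886856] [[ 0.16652756 -0.01171942 -0.98602727]] 442.3719439677516 -0.07409638330456123
scene [1033.5868038   488.00132282  761.8485807 ] [[-0.44223714 -0.59193576 -0.6740929 ]] 445.52316118993656 0.014748513016053903
{'t': 0.1, 'q': array([ 1.20435651e+00,  3.51212356e-01,  1.65233809e+00,  6.68950936e-06,
        1.13911680e+00, -8.46135553e-02]), 'qd': array([ 8.68581651e-04,  1.22309263e-05, -3.31859984e-04, -1.28755551e-03,
       -2.65411282e-04, -4.58056330e-05]), 'effort': array([ 3.24262328e-03, -4.98032963e+01, -2.85705632e+01,  7.01581780e-02,
        2.38552946e-02, -7.26451049e-05]), 'ee_pos': array([152.84010784, 528.0425855 , 240.14718661]), 'orientation': array([[-9.60548341e-01,  2.78112804e-01, -3.90694169e-04],
       [ 2.78113061e-01,  9.60547824e-01, -1.00107678e-03],
       [ 9.68681629e-05, -1.07023980e-03, -9.99999423e-01]]), 'contact_force': array([ 0.3460836 , -0.61109886, -0.53340992]), 'wrist_torque': array([-0.02568591, -0.03184802, -0.01312652]), 'finger_force': 0.0, 'finger_gap': 92.94391331657152}
```

View pics/top0.png

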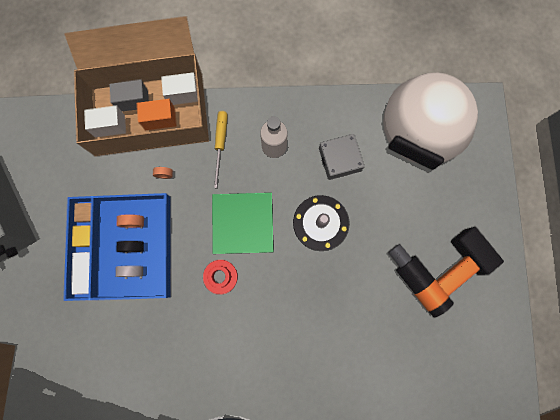

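View pics/scene0.png

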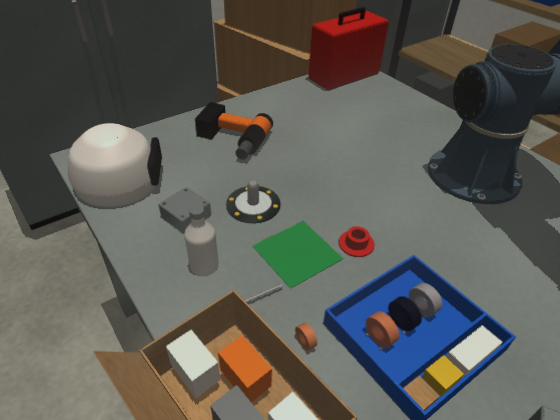

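The top picture shows two copper rings: the tray ring at (130,220) and a smaller one on the bench at (163,173), with a brown stock block at (82,212). I choose the larger one in the tray, in the cradle nearest the top of the image. The red bush is at (221,277), the hub at (321,222) and the mat at (243,223).

```bash
cat > m.py <<'E'
from h import *
def masks(c):
    hsv=cv2.cvtColor(c["color"],cv2.COLOR_BGR2HSV); H,S,V=[hsv[...,i].astype(int) for i in range(3)]
    return dict(red=((H<5)|(H>174))&(S>150)&(V>80), copper=(H>=5)&(H<=14)&(S>90)&(S<215)&(V>60), green=(H>50)&(H<80)&(S>120), blue=(H>105)&(H<125)&(S>120))
E
python3 - <<'E'
from m import *
L=lambda n:{k:(v.item() if v.shape==() else v) for k,v in np.load(n).items()}
for n in("top","scene"):
    c=L(n+"0.npz"); P=cloud(c); M=masks(c)
    print("==",n)
    for k,m in M.items():
        nn,lab,st,ce=cv2.connectedComponentsWithStats(m.astype(np.uint8))
        for i in range(1,nn):
            if st[i,4]<60: continue
            s=P[(lab==i)&(c["depth"]>0)]
            if np.linalg.norm(np.median(s,0)[:2])>950: continue
            print(k,st[i].tolist(),ce[i].round(1),"med",np.median(s,0).round(1),"lo",np.percentile(s,2,0).round(0),"hi",np.percentile(s,98,0).round(0))
    # circle/plane fits using depth cloud height bands
    for name,(u0,v0,u1,v1) in {"top":dict(bush=(200,255,242,298),hub=(290,190,352,252)),"scene":dict(bush=(335,222,380,260),hub=(222,175,285,225))}[n].items():
        q=P[v0:v1,u0:u1].reshape(-1,3); 
        for lo,hi in((4,8),(8,13),(30,38),(66,76)):
            s=q[(q[:,2]>lo)&(q[:,2]<hi)]
            if len(s)>4: print(name,lo,hi,len(s),((s[:,:2].min(0)+s[:,:2].max(0))/2).round(1),np.ptp(s[:,:2],axis=0).round(1),np.median(s[:,2]).round(1))
    g=max(cv2.findContours(M["green"].astype(np.uint8),0,2)[0],key=cv2.contourArea)
    w=onplane(c,g[:,0].astype(float),3)[:,:2].astype(np.float32); print("mat",cv2.minAreaRect(w))
c=L("top0.npz"); b=masks(c)["blue"].astype(np.uint8)
g=max(cv2.findContours(b,0,2)[0],key=cv2.contourArea)
print("tray",cv2.minAreaRect(onplane(c,g[:,0].astype(float),47)[:,:2].astype(np.float32)))
cv2.imwrite("pics/crop.png",np.hstack([cv2.resize(c["color"][150:310,60:200],None,fx=2.8,fy=2.8),cv2.resize(L("scene0.npz")["color"][270:430,290:430],(392,448))]))
E
```

```text
== top
red [203, 260, 35, 34, 754] [220.  276.5] med [452.8  12.4   6.9] lo [416. -22.   2.] hi [491.  52.  36.]
copper [153, 167, 20, 12, 200] [162.2 172.3] med [709.1 152.   41.8] lo [703. 132.   3.] hi [721. 176.  50.]
copper [74, 204, 16, 18, 244] [ 81.3 212.4] med [617.8 355.8  26.4] lo [596. 338.  22.] hi [637. 374.  30.]
copper [117, 215, 27, 13, 307] [129.8 220.6] med [588.6 221.5  61.7] lo [578. 198.  22.] hi [601. 256.  70.]
copper [414, 256, 66, 56, 1411] [447.  283.6] med [ 418.9 -521.9   48.4] lo [ 366. -594.   27.] hi [ 474. -457.   62.]
copper [0, 344, 15, 76, 536] [  4.5 372.9] med [240.7 534.5  21.3] lo [133. 525.   2.] hi [297. 550.  54.]
green [213, 193, 59, 44, 682] [236.6 201.5] med [641.7 -21.4   2.6] lo [ 583. -114.   -1.] hi [658.  32.   7.]
blue [64, 193, 106, 108, 8386] [122.5 247. ] med [529.  257.6   6. ] lo [409. 138.   1.] hi [651. 381.  49.]
bush 4 8 375 [453.8  17.2] [101.2  83.3] 5.7
bush 8 13 79 [450.9  15.5] [79.3 80. ] 8.9
bush 30 38 222 [452.6  15. ] [49.7 49.9] 33.5
hub 4 8 1100 [ 584.4 -235.5] [155.6 154.8] 6.4
hub 8 13 1060 [ 578.5 -235.1] [137
[... 1046 characters left out ...]
.5] med [589.3 -36.    3. ] lo [ 515. -112.    0.] hi [657.  31.   6.]
blue [324, 255, 192, 165, 11643] [410.3 331.8] med [540.6 264.4   9.5] lo [408. 141.   2.] hi [656. 382.  48.]
bush 4 8 319 [465.4  14.1] [107.5  84.2] 5.9
bush 8 13 76 [455.6  16.8] [75.4 74. ] 9.9
bush 30 38 207 [454.2  14. ] [53.9 50.9] 33.8
hub 4 8 640 [ 554.8 -234. ] [190.7 147. ] 6.6
hub 8 13 707 [ 582.8 -235. ] [133.4 135.8] 9.6
hub 30 38 27 [ 581.6 -232.8] [25.4 20.9] 33.1
hub 66 76 56 [ 580. -234.] [23.5 21.5] 70.7
mat ((585.8638305664062, -40.86598205566406), (149.05645751953125, 148.03123474121094), 89.9865951538086)
tray ((530.2254028320312, 257.0), (249.15231323242188, 253.15414428710938), 0.5613968968391418)
```

View pics/crop.png

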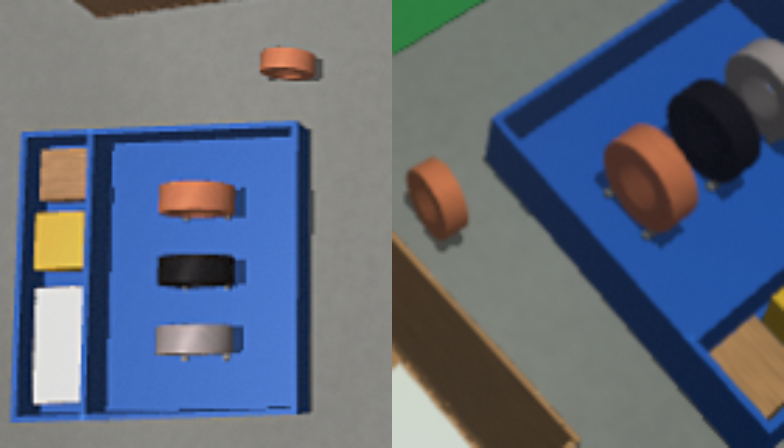

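The crop shows the larger copper ring in the tray at about (197,200), in the cradle nearest the mat's far side. The smaller look-alike lies outside the tray at (287,64), so I keep the tray ring. The bush is at about (453.4, 14.7), the spindle at (579, -234.6), the copper ring at (592, 226) and the mat centre at (586, -41).

carry_out(
  deltas="-54 -51 0 -0.07;-108 -102 0 -0.14;-162 -153 0 -0.21;-216 -205 0 -0.28;-270 -256 0 -0.28;-324 -307 0 -0.28;-378 -358 0 -0.282;-431.5 -409.4 60 -0.282",
  claw=80,
)

```text
t: 1.1
ee_pos: [405.2, 98.6, 219.2]
orientation: [[-1.0, 0.0, 0.003], [0.0, 1.0, 0.0], [-0.003, 0.0, -1.0]]
contact_force: [0.9, 1.0, 0.9]
finger_gap: 80.1
finger_force: 0.0
```

carry_out(
  deltas="0 0 0 0;0 0 0 0",
)

```text
t: 1.35
ee_pos: [403.5, 100.7, 218.3]
orientation: [[-1.0, 0.0, -0.001], [0.0, 1.0, 0.0], [0.001, 0.0, -1.0]]
contact_force: [0.0, 0.1, 0.6]
finger_gap: 80.0
finger_force: 0.0
```

carry_out(
  deltas="-25 -43 54 0;-49.9 -86 108 0;-49.9 -86 140 0;-49.9 -86 165 0;-49.9 -86 186 0;-49.9 -86 186 0",
)

```text
t: 2.1
ee_pos: [453.0, 15.9, 31.8]
orientation: [[-1.0, -0.002, -0.002], [-0.002, 1.0, 0.0], [0.002, 0.0, -1.0]]
contact_force: [1.1, -0.0, -0.1]
finger_gap: 80.2
finger_force: 0.0
```

Run:
```python
from h import *
s=robot.state();print(s["ee_pos"],s["contact_force"])
c=snap("scene");t=snap("top")
cv2.imwrite("pics/g1.png",np.hstack([cv2.resize(c["color"][180:300,300:420],(390,390)),cv2.resize(t["color"][220:340,160:280],(390,390))]))
```

```text
[452.95503487  15.85172987  31.79535949] [ 1.13378139 -0.017823   -0.06024203]
```

View pics/g1.png

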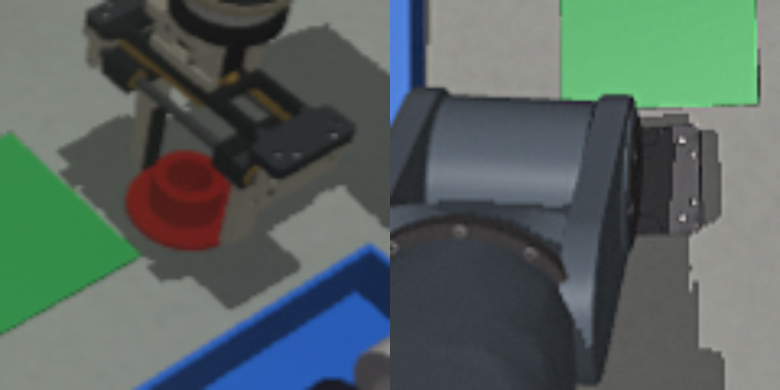

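The left half shows the fingers straddling the bush hub at about (185,180), well clear of it. The right half shows only the arm covering the bush. I close on it.

carry_out(
  deltas="0 0 0 0;0 0 0 0;0 0 0 0;0 0 0 0;0 0 0 0",
  claw=40,
  squeeze=15,
)

```text
t: 2.82
ee_pos: [453.8, 14.5, 32.6]
orientation: [[-1.0, -0.0, 0.0], [-0.0, 1.0, 0.0], [-0.0, 0.0, -1.0]]
contact_force: [-1.2, 0.8, 5.9]
finger_gap: 51.9
finger_force: 15.0
```

carry_out(
  deltas="0 0 -50 0;-20 -40 -100 0;-43 -86 -100 0;-66 -132 -100 0;-89 -178 -100 0;-110 -220 -100 0;-125.2 -249.1 -100 0;-125.2 -249.1 -100 0",
)

```text
t: 3.82
ee_pos: [579.0, -236.1, 131.7]
orientation: [[-1.0, 0.002, -0.0], [0.002, 1.0, 0.0], [0.0, 0.0, -1.0]]
contact_force: [-0.7, 0.6, -0.8]
finger_gap: 51.8
finger_force: 15.0
```

```bash
cat > chk.py <<'E'
import sys
from m import *
# upper annulus of bush seen in scene: ellipse of red pixels; compare with prediction for given bush pose
c=snap("scene"); s=robot.state(); print(s["ee_pos"].round(2),s["contact_force"].round(1),s["finger_gap"],s["finger_force"])
m=masks(c)["red"]; m[:100]=0
P=cloud(c); q=P[m&(c["depth"]>0)]; q=q[np.linalg.norm(q[:,:2]-s["ee_pos"][:2],axis=1)<80]
print(len(q),"z",np.percentile(q[:,2],[2,50,98]).round(1),"xy",np.percentile(q[:,:2],[2,98],axis=0).round(1))
v,u=np.nonzero(m); print("px",u.min(),u.max(),v.min(),v.max())
cv2.imwrite("pics/%s.png"%sys.argv[1],cv2.resize(c["color"][130:240,190:320],(780,600*110//110))[:600])
np.savez("last.npz",**c)
E
python3 chk.py b1
```

```text
[ 578.46 -234.81  131.63] [-0.6  0.3 -0.3] 52.10837044042853 14.999885139986873
128 z [102.4 105.7 135. ] xy [[ 542.5 -268.2]
 [ 608.2 -197.2]]
px 237 269 157 182
```

View pics/b1.png

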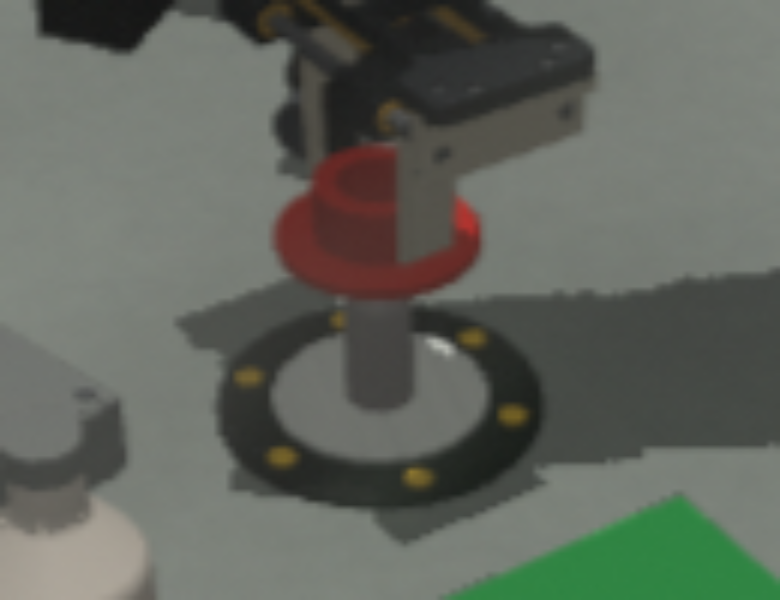

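The picture shows the bush held level, its flange spanning columns 274 to 481 (centre 377), directly above the spindle, whose columns are 345 to 414 (centre 379). Sideways alignment is good, so I lower.

carry_out(
  deltas="0 0 15 0;0 0 27 0;0 0 32 0;0 0 37 0;0 0 42 0;0 0 42 0",
)

```text
t: 4.62
ee_pos: [579.0, -234.9, 90.2]
orientation: [[-1.0, -0.0, 0.0], [-0.0, 1.0, -0.001], [-0.0, -0.001, -1.0]]
contact_force: [1.9, -3.6, -2.9]
finger_gap: 51.8
finger_force: 15.0
```

carry_out(
  deltas="0 0 7 0;0 0 14 0;0 0 21 0;0 0 28 0;0 0 34 0;0 0 40 0;0 0 44 0;0 0 44 0",
)

```text
t: 5.62
ee_pos: [579.1, -234.9, 45.8]
orientation: [[-1.0, -0.0, 0.001], [-0.0, 1.0, -0.001], [-0.001, -0.001, -1.0]]
contact_force: [3.2, -6.7, -3.7]
finger_gap: 52.0
finger_force: 15.0
```

carry_out(
  deltas="-0.3 -0.7 0 0;-0.3 -0.7 1 0;-0.3 -0.7 2.5 0;-0.3 -0.7 3.5 0;-0.3 -0.7 3.5 0",
)

```text
t: 6.25
ee_pos: [579.1, -235.1, 42.7]
orientation: [[-1.0, -0.0, -0.0], [-0.0, 1.0, 0.0], [0.0, 0.0, -1.0]]
contact_force: [0.8, -0.3, 0.1]
finger_gap: 51.6
finger_force: 15.0
```

carry_out(
  deltas="0 0 0.8 0;0 0 1.6 0;0 0 1.6 0",
)

```text
t: 6.62
ee_pos: [579.1, -235.1, 42.6]
orientation: [[-1.0, -0.0, -0.0], [-0.0, 1.0, 0.0], [0.0, 0.0, -1.0]]
contact_force: [-4.8, 1.5, 15.7]
finger_gap: 51.6
finger_force: 15.0
```

Seated: it pushes up with 16 N. I release, then lift clear and turn for the copper ring.

carry_out(
  deltas="0 0 -1 0;0 0 -1 0;0 0 -1 0;0 0 -1 0;0 0 -30 0;0 0 -80 0;0 0 -130 0;0 0 -130 0",
  claw=75,
)

```text
t: 7.62
ee_pos: [580.8, -236.0, 175.2]
orientation: [[-1.0, -0.0, 0.006], [-0.0, 1.0, -0.003], [-0.006, -0.003, -1.0]]
contact_force: [-0.1, -0.0, 0.3]
finger_gap: 75.5
finger_force: 0.0
```

```bash
python3 chk.py b2
python3 - <<'E'
from m import *
L={k:(v.item() if v.shape==() else v) for k,v in np.load("last.npz").items()}
P=cloud(L);m=masks(L)["red"];m[:100]=0
q=P[m&(L["depth"]>0)]
for lo,hi in((12,19),(40,48)):
    s=q[(q[:,2]>lo)&(q[:,2]<hi)];print(lo,len(s),((s.min(0)+s.max(0))/2).round(1),np.ptp(s,axis=0).round(1),np.median(s[:,2]))
# copper ring, both views
c0={k:(v.item() if v.shape==() else v) for k,v in np.load("top0.npz").items()}
P0=cloud(c0);s=P0[205:240,110:150].reshape(-1,3);s=s[s[:,2]>62];print("ring top",len(s),s.min(0).round(1),s.max(0).round(1),s.mean(0).round(1))
c1={k:(v.item() if v.shape==() else v) for k,v in np.load("scene0.npz").items()}
P1=cloud(c1);s=P1[305:350,362:402].reshape(-1,3);k=s[:,2]>50;s=s[k];print("scene",s[s[:,2]>62].min(0).round(1),s[s[:,2]>62].max(0).round(1), s[s[:,2]>62].mean(0).round(1))
E
```

```text
[ 579.72 -235.49  172.57] [ 0.5 -0.   0.2] 74.9531068003065 0.0
254 z [13.  16.3 46.1] xy [[ 539.3 -251.3]
 [ 617.  -197.3]]
px 239 269 188 210
12 189 [ 578.7 -227.3   15.7] [81.1 64.2  5.7] 15.958039213518418
40 53 [ 579.  -224.7   43.9] [46.3 27.5  5.5] 44.26348023980654
ring top 156 [ 429.6 -123.    62.1] [ 601.7  249.5 1089.8] [584.9 217.3  99. ]
scene [540.6 207.6  62.1] [1033.6  488.   761.8] [599.7 234.   79.1]
```

carry_out(
  deltas="-1.5 55 0 0.18;-3 110 0 0.36;-4.5 165 0 0.54;-6 220 0 0.72;-7.5 275 0 0.9;-9 330 0 1.08;-10.5 385 0 1.26;-12 440 0 1.44",
  claw=46,
)

```text
t: 8.68
ee_pos: [590.2, 206.4, 169.4]
orientation: [[-0.125, 0.992, -0.003], [0.992, 0.125, -0.001], [-0.0, -0.003, -1.0]]
contact_force: [1.3, -0.2, -0.4]
finger_gap: 46.5
finger_force: 0.0
```

carry_out(
  deltas="0 0 0 0.13;0 0 0 0.13;0 0 0 0.13",
)

```text
t: 9.05
ee_pos: [590.9, 204.1, 170.4]
orientation: [[-0.003, 1.0, -0.001], [1.0, 0.003, -0.0], [-0.0, -0.001, -1.0]]
contact_force: [0.2, -0.6, 0.2]
finger_gap: 45.9
finger_force: 0.0
```

```bash
cat > to.py <<'E'
import sys; from h import *
s=robot.state(); R=np.array(s["orientation"]); print(s["ee_pos"].round(1),R.round(3).tolist(),s["q"].round(2))
t=np.array(list(map(float,sys.argv[1:4]))); print("delta",(R.T@(t-s["ee_pos"])).round(1))
E
python3 to.py 592 226 67
```

```text
[590.9 204.1 170.4] [[-0.003, 1.0, -0.001], [1.0, 0.003, -0.0], [-0.0, -0.001, -1.0]] [ 0.26  0.56  1.51 -0.    1.07  0.26]
delta [ 22.    1.4 103.4]
```

carry_out(
  deltas="22 1.4 40 0;22 1.4 70 0;22 1.4 90 0;22 1.4 108 0;22 1.4 108 0",
)

```text
t: 9.68
ee_pos: [592.1, 226.3, 62.3]
orientation: [[-0.001, 1.0, -0.002], [1.0, 0.001, -0.001], [-0.001, -0.002, -1.0]]
contact_force: [0.4, 0.6, 1.1]
finger_gap: 45.7
finger_force: 0.0
```

Run:
```python
from h import *
s=robot.state();print(s["ee_pos"],s["contact_force"])
c=snap("scene")
cv2.imwrite("pics/g2.png",cv2.resize(c["color"][250:390,300:480],(774,602))[:600])
```

```text
[592.12651249 226.26869737  62.30297528] [0.35954241 0.56274391 1.08089509]
```

View pics/g2.png

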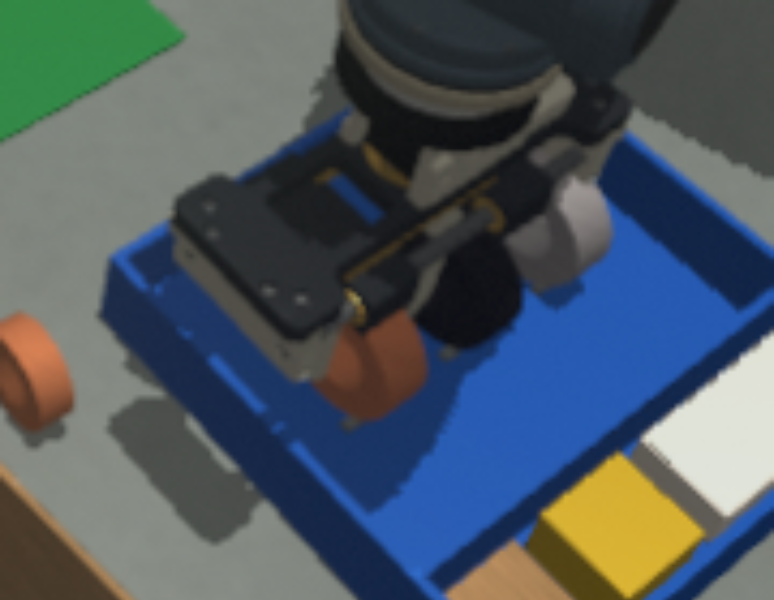

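The picture shows the fingers around the copper ring at about (375,365), one passing between it and the untouched black ring. The forces are nil, so I close.

carry_out(
  deltas="0 0 0 0;0 0 0 0;0 0 0 0;0 0 0 0",
  claw=15,
  squeeze=25,
)

```text
t: 10.22
ee_pos: [592.7, 226.9, 63.8]
orientation: [[-0.001, 1.0, 0.001], [1.0, 0.001, 0.0], [0.0, 0.001, -1.0]]
contact_force: [-0.7, -0.2, 4.9]
finger_gap: 23.6
finger_force: 25.0
```

carry_out(
  deltas="0 0 -35 0;0 0 -75 0;-50 -6 -75 0;-105 -13 -75 0;-160 -20 -75 0;-210 -26 -75 0;-250 -31 -75 0;-267 -33 -75 0",
)

```text
t: 11.22
ee_pos: [559.0, -42.0, 137.8]
orientation: [[0.001, 1.0, -0.001], [1.0, -0.001, 0.0], [0.0, -0.001, -1.0]]
contact_force: [0.6, 1.0, -4.9]
finger_gap: 24.2
finger_force: 25.0
```

carry_out(
  deltas="0 0 25 0;0 0 45 0;0 0 60 0;0 0 68 0;0 0 73 0;0 0 73 0",
)

```text
t: 11.98
ee_pos: [559.9, -40.2, 65.3]
orientation: [[-0.001, 1.0, 0.0], [1.0, 0.001, -0.0], [-0.0, 0.0, -1.0]]
contact_force: [0.3, -0.1, -3.7]
finger_gap: 23.8
finger_force: 25.0
```

carry_out(
  deltas="0 0 1.2 0;0 0 2.4 0;0 0 3.6 0;0 0 4.2 0;0 0 4.2 0",
)

```text
t: 12.6
ee_pos: [559.9, -40.3, 61.8]
orientation: [[-0.001, 1.0, 0.0], [1.0, 0.001, -0.0], [-0.0, 0.0, -1.0]]
contact_force: [-2.8, -0.4, 5.3]
finger_gap: 23.7
finger_force: 25.0
```

carry_out(
  deltas="0 0 0 0;0 0 0 0;0 0 0 0;0 0 -15 0;0 0 -40 0;0 0 -45 0;0 -20 -45 0;0 -42 -45 0",
  claw=50,
)

```text
t: 13.6
ee_pos: [517.1, -40.3, 105.9]
orientation: [[-0.001, 1.0, 0.0], [1.0, 0.001, -0.0], [-0.0, 0.0, -1.0]]
contact_force: [-0.2, 0.4, -0.7]
finger_gap: 49.9
finger_force: 0.0
```

carry_out(
  deltas="0 0 0 0;0 0 0 0;0 0 0 0;0 0 20 0;0 0 33 0;0 0 33 0",
  claw=0,
)

```text
t: 14.35
ee_pos: [517.4, -40.3, 72.2]
orientation: [[-0.001, 1.0, -0.002], [1.0, 0.001, 0.0], [0.0, -0.002, -1.0]]
contact_force: [0.7, -1.0, -0.0]
finger_gap: 0.6
finger_force: 0.0
```

```bash
cat > cu.py <<'E'
import sys; from m import *
s=robot.state();print(s["ee_pos"].round(1),s["contact_force"].round(1),s["finger_gap"])
for n in("scene","top"):
    c=snap(n);P=cloud(c);q=P[masks(c)["copper"]&(c["depth"]>0)]
    q=q[(abs(q[:,0]-586)<85)&(abs(q[:,1]+41)<85)&(q[:,2]<80)]
    if len(q)>10: print(n,len(q),np.percentile(q,[1,50,99],axis=0).round(1).tolist())
    if n=="scene" and len(sys.argv)>1: cv2.imwrite("pics/%s.png"%sys.argv[1],cv2.resize(c["color"][150:310,220:400],(675,600)))
E
python3 cu.py r1
```

```text
[517.4 -40.3  72.2] [ 0.7 -1.  -0. ] 0.5990000370582885
scene 496 [[547.4, -63.2, 9.4], [565.9, -29.6, 47.9], [572.1, -5.6, 67.9]]
```

View pics/r1.png

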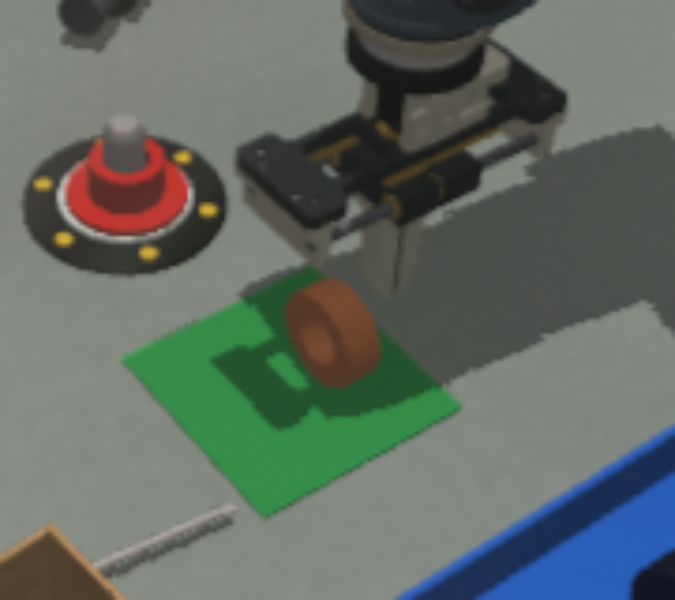

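The picture shows the bush home on the seat at (125,190). The copper ring stands free on edge on the mat at (333,333), with the closed fingers behind it at (392,280). I tip it over toward +x.

carry_out(
  deltas="4 8 0 0;4 13 0 0;4 17 0 0;4 21 0 0;4 25 0 0;4 29 0 0;4 33 0 0;4 36 0 0",
)

```text
t: 15.45
ee_pos: [554.0, -36.3, 73.0]
orientation: [[-0.001, 1.0, 0.0], [1.0, 0.001, -0.0], [-0.0, 0.0, -1.0]]
contact_force: [0.2, 0.7, 0.1]
finger_gap: 0.4
finger_force: 0.0
```

```bash
python3 cu.py
```

```text
[554.  -36.3  73. ] [0.2 0.7 0.1] 0.42002339782366294
scene 342 [[563.3, -55.9, 18.1], [580.2, -23.7, 57.5], [594.3, -6.1, 69.6]]
```

carry_out(
  deltas="0 4 0 0;0 8 0 0;0 12 0 0;0 15 0 0;0 15 0 0;0 15 0 0",
)

```text
t: 16.3
ee_pos: [568.6, -36.3, 73.0]
orientation: [[-0.001, 1.0, -0.0], [1.0, 0.001, 0.0], [0.0, -0.0, -1.0]]
contact_force: [-0.7, -0.7, -1.0]
finger_gap: 0.4
finger_force: 0.0
```

```bash
python3 cu.py
```

```text
[568.6 -36.3  73. ] [-0.7 -0.7 -1. ] 0.44520503511071857
scene 563 [[575.6, -64.9, 5.8], [607.1, -31.5, 25.5], [635.7, -6.1, 29.6]]
```

carry_out(
  deltas="0 0 -40 0;0 -40 -70 0;0 -100 -70 0;0 -150 -70 0;0 -150 -70 0",
  claw=88,
)

```text
t: 17.02
ee_pos: [415.9, -36.2, 143.1]
orientation: [[-0.001, 1.0, -0.002], [1.0, 0.001, 0.0], [0.0, -0.002, -1.0]]
contact_force: [1.4, -1.3, 0.9]
finger_gap: 45.9
finger_force: 0.0
```

```bash
cat > fit.py <<'E'
from m import *
from scipy.optimize import least_squares
s=robot.state();print(s["ee_pos"].round(1))
zt=27.
for n in("scene","top"):
    c=snap(n);P=cloud(c);m=masks(c)["copper"]&(abs(P[...,0]-600)<60)&(abs(P[...,1]+38)<60)&(P[...,2]<45)&(c["depth"]>0)
    if m.sum()<40: continue
    q=P[m&(P[...,2]>23)]; print(n,m.sum(),"top z med",np.median(q[:,2]).round(1),"plane",np.linalg.lstsq(np.c_[q[:,:2]-q[:,:2].mean(0),np.ones(len(q))],q[:,2],rcond=None)[0].round(3))
    # silhouette hull edge of the top face: cast hull points onto z=27, keep the far arc
    h=cv2.convexHull(np.argwhere(m)[:,::-1].astype(np.float32)); w=onplane(c,h[:,0].astype(float),zt)[:,:2]
    o=ray(c,[[280,210]])[0][:2]; mid=w.mean(0); far=(w-mid)@(mid-o)>0; w=w[far]
    r=least_squares(lambda p:np.hypot(*(w-p).T)-31.6,mid); print("far-arc circle",r.x.round(1),len(w),np.abs(r.fun).max().round(1))
    print("bbox mid of top pts",((np.percentile(q,1,0)+np.percentile(q,99,0))/2).round(1),np.ptp(q,axis=0).round(1))
    if n=="scene": cv2.imwrite("pics/r2.png",cv2.resize(c["color"][150:310,220:400],(675,600)))
E
python3 fit.py
```

```text
[415.9 -36.2 143.1]
scene 559 top z med 26.7 plane [-5.0000e-03 -1.0000e-03  2.6625e+01]
far-arc circle [605.1 -36. ] 9 1.1
bbox mid of top pts [605.4 -36.3  26.7] [63.1 63.5  7.2]
top 395 top z med 26.5 plane [ 5.0000e-03 -8.0000e-03  2.6525e+01]
far-arc circle [602.3 -36.4] 10 0.7
bbox mid of top pts [602.6 -36.7  27.1] [62.4 61.5  8.6]
```

View pics/r2.png

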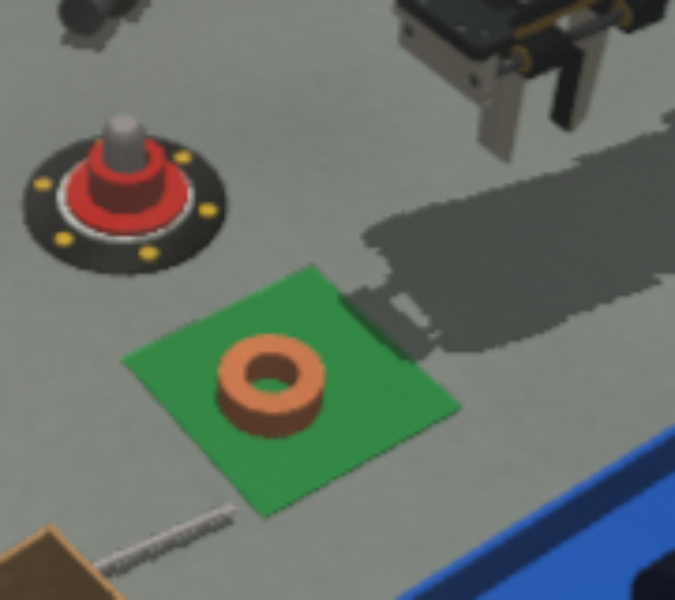

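The picture shows the copper ring lying flat on the mat at (271,378), released, at about (604, -36). I go above it and grip it across its diameter.

carry_out(
  deltas="0 55 0 0;0 110 0 0;0 160 10 0;0 188 40 0;0 188 75 0;0 188 100 0;0 188 115 0;0 188 115 0",
  claw=88,
)

```text
t: 18.12
ee_pos: [607.2, -36.2, 27.4]
orientation: [[-0.001, 1.0, -0.0], [1.0, 0.001, 0.0], [0.0, -0.0, -1.0]]
contact_force: [-0.1, 0.6, 0.4]
finger_gap: 87.9
finger_force: 0.0
```

carry_out(
  deltas="0 0 0 0;0 0 0 0;0 0 0 0;0 0 0 0",
  claw=50,
  squeeze=25,
)

```text
t: 18.62
ee_pos: [606.5, -36.2, 28.5]
orientation: [[-0.001, 1.0, -0.001], [1.0, 0.001, 0.0], [0.0, -0.001, -1.0]]
contact_force: [-4.2, -0.2, 7.5]
finger_gap: 62.9
finger_force: 25.0
```

carry_out(
  deltas="0 0 -40 0;0 0 -80 0;-40 -5 -102 0;-85 -11 -102 0;-130 -18 -102 0;-170 -23 -102 0;-199 -27 -102 0;-199 -27 -102 0",
)

```text
t: 19.62
ee_pos: [579.3, -236.9, 129.5]
orientation: [[0.001, 1.0, -0.001], [1.0, -0.001, 0.0], [0.0, -0.001, -1.0]]
contact_force: [0.1, 0.5, -4.0]
finger_gap: 62.5
finger_force: 25.0
```

```bash
python3 to.py 579.1 -235 128
python3 - <<'E'
from m import *
s=robot.state();print(s["finger_gap"],s["contact_force"])
c=snap("scene");P=cloud(c);e=s["ee_pos"]
m=masks(c)["copper"]&(np.hypot(P[...,0]-e[0],P[...,1]-e[1])<50)&(c["depth"]>0); v,u=np.nonzero(m);print("ring px",u.min(),u.max(),v.min(),v.max())
q=P[m];print(np.percentile(q,[1,50,99],axis=0).round(1))
print("axis px pred",project(c,[[579.1,-235,116],[579.1,-235,72],[579.1,-235,104]]).round(1), "px/mm",np.diff(project(c,[[579,-235,104],[579,-234,104],[580,-235,104]]),axis=0).round(2))
cv2.imwrite("pics/b3.png",cv2.resize(c["color"][130:240,190:320],(780,660))[:600])
E
```

```text
[ 579.3 -236.9  129.5] [[0.001, 1.0, -0.001], [1.0, -0.001, 0.0], [0.0, -0.001, -1.0]] [-0.46  0.61  1.54 -0.    0.99 -0.46]
delta [ 1.9 -0.2  1.5]
62.477866298505056 [ 0.09833978  0.48572991 -3.97384947]
ring px 229 267 116 212
[[ 548.6 -266.    11. ]
 [ 580.  -225.7  125.5]
 [ 607.9 -203.2  239.6]]
axis px pred [[252.7 168.5]
 [253.  182.9]
 [252.7 172.6]] px/mm [[ 0.23  0.21]
 [-0.58 -0.07]]
```

View pics/b3.png

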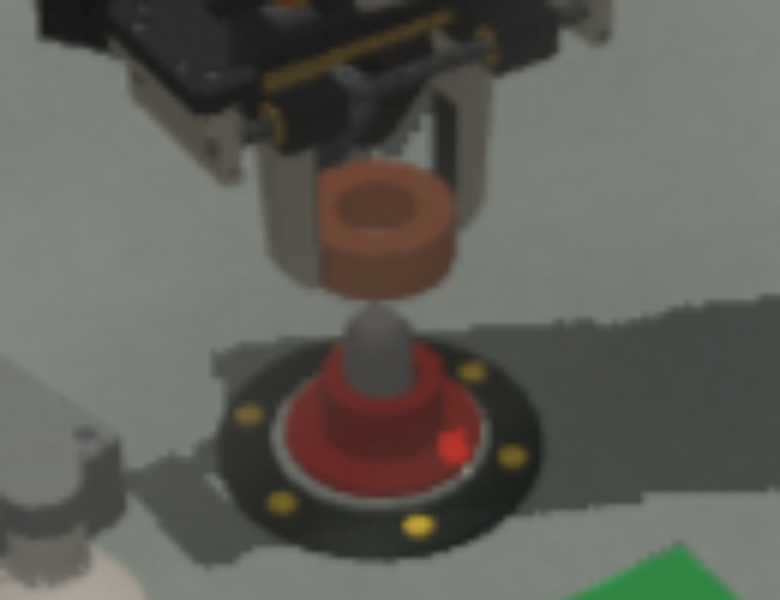

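The picture shows the copper ring held level, its bore at (375,205) above the spindle tip at (377,310), which is within about 1 mm of the axis. I lower to just above the tip.

carry_out(
  deltas="0 0 10 0;0 0 20 0;0 0 24 0;0 0 24 0;0 0 24 0",
)

```text
t: 20.3
ee_pos: [580.1, -235.2, 106.3]
orientation: [[-0.001, 1.0, 0.0], [1.0, 0.001, -0.0], [-0.0, 0.0, -1.0]]
contact_force: [-0.6, 0.0, -4.2]
finger_gap: 62.8
finger_force: 25.0
```

carry_out(
  deltas="0 -0.8 4 0;0 -0.8 8 0;0 -0.8 11 0;0 -0.8 14 0;0 -0.8 17 0;0 -0.8 20 0;0 -0.8 23 0;0 -0.8 23 0",
)

```text
t: 21.3
ee_pos: [579.0, -235.2, 82.8]
orientation: [[-0.001, 1.0, -0.0], [1.0, 0.001, 0.0], [0.0, -0.0, -1.0]]
contact_force: [-1.1, 0.0, -3.8]
finger_gap: 62.6
finger_force: 25.0
```

carry_out(
  deltas="0 0 3 0;0 0 6 0;0 0 8.5 0;0 0 10.5 0;0 0 12 0;0 0 13 0;0 0 14 0;0 0 14 0",
)

```text
t: 22.3
ee_pos: [579.2, -235.3, 69.5]
orientation: [[-0.001, 1.0, 0.0], [1.0, 0.001, -0.0], [-0.0, 0.0, -1.0]]
contact_force: [-1.6, 1.6, 2.8]
finger_gap: 62.4
finger_force: 25.0
```

carry_out(
  deltas="0 0 0.5 0;0 0 0.8 0;0 0 0.8 0",
)

```text
t: 22.68
ee_pos: [579.2, -235.3, 69.5]
orientation: [[-0.001, 1.0, 0.0], [1.0, 0.001, -0.0], [-0.0, 0.0, -1.0]]
contact_force: [-5.5, 3.5, 11.7]
finger_gap: 62.6
finger_force: 25.0
```

carry_out(
  deltas="0 0 0 0;0 0 0 0;0 0 0 0;0 0 0 0;0 0 -20 0;0 0 -60 0;0 0 -110 0;0 0 -110 0",
  claw=86,
)

```text
t: 23.68
ee_pos: [581.0, -236.1, 183.7]
orientation: [[-0.001, 1.0, 0.007], [1.0, 0.001, -0.004], [-0.004, 0.007, -1.0]]
contact_force: [1.0, 0.3, -0.3]
finger_gap: 86.0
finger_force: 0.0
```

carry_out(
  deltas="0 -50 0 0;0 -100 0 0;0 -140 0 0;0 -140 0 0",
)

```text
t: 24.18
ee_pos: [437.2, -235.2, 178.4]
orientation: [[0.0, 1.0, -0.001], [1.0, -0.0, 0.0], [0.0, -0.001, -1.0]]
contact_force: [0.5, -0.5, 0.3]
finger_gap: 85.7
finger_force: 0.0
```

Run:
```python
from m import *
s=robot.state();print(s["ee_pos"],s["contact_force"],s["finger_gap"])
c=snap("scene");t=snap("top")
for n,k in(("scene",c),("top",t)):
    P=cloud(k);M=masks(k);ok=(k["depth"]>0)&(np.hypot(P[...,0]-579,P[...,1]+235)<60)
    q=P[ok&M["copper"]]; 
    if len(q)<20: continue
    p=q[q[:,2]>64]; print(n,len(p),"top z",np.median(p[:,2]).round(1),"mid",((p.max(0)+p.min(0))/2).round(1),"slope",np.linalg.lstsq(np.c_[p[:,:2]-p[:,:2].mean(0),np.ones(len(p))],p[:,2],rcond=None)[0].round(3))
    r=P[ok&M["red"]]; r=r[r[:,2]<22]; print("flange z",np.percentile(r[:,2],[50,90]).round(1) if len(r) else None)
cv2.imwrite("pics/end.png",np.hstack([cv2.resize(c["color"][140:300,190:350],(400,400)),cv2.resize(t["color"][150:310,60:360],(400,400))]))
```

```text
[ 437.15990291 -235.19395775  178.43402789] [ 0.50631012 -0.46816022  0.33704257] 85.67004526624791
scene 271 top z 67.8 mid [ 578.3 -237.2   67.9] slope [-3.0000e-03  2.0000e-03  6.7763e+01]
flange z [15.7 17.6]
top 349 top z 67.6 mid [ 570.5 -235.   172.5] slope [-0.123 -0.    68.255]
flange z [15.7 18.2]
```

View pics/end.png

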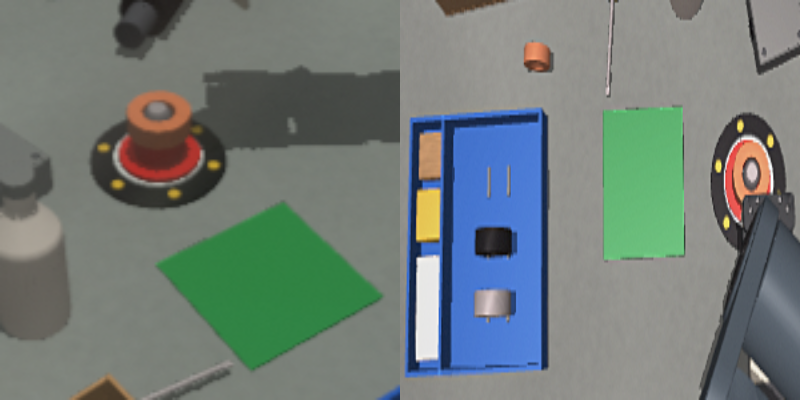

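The left half shows the copper ring flush on the bush at (160,118): its top is at 67.8 mm (68 expected) and it is level. The right half shows the black and steel rings still in their cradles at (493,241) and (493,303), and the arm is clear of everything.

```bash
python3 -c "
from plant import robot
print(robot.job_done())"
```

```text
the job is handed in; nothing more can be done
None
```

The job is handed in at about 24 s of the 64 s: the bush measures home on the seat, the copper ring was laid on the mat, let go of and then threaded flush and level onto the bush, and the arm is clear; no verdict was returned.

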